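Park a mandoline slicer's hand guard over its blade

ROBOT

A 6-joint arm with a two-finger parallel gripper is mounted at the origin on a cart in front of the work surface, level with it; the furniture and walls round the work are solid. World frame = base frame: x ahead of the robot, y to its left, z up, the work surface at z = 0. Lengths are in m, angles in rad, forces in N, time in s.
With the tool pointing down it reaches from about 0.3 to 0.775 m from the base axis. Payload 14.6 kg.
Tool frame: the origin (TCP) lies at the centre of the arm's flange, where the gripper is bolted on; the fingertips stand 199 mm ahead of it and the grasp point (between the pads) lies 180 mm ahead of it; z points along the fingers, y is the line along which they close (so a half turn about z gives the same grasp; the last joint's range is limited). The gripper opens to 94 mm and grips with 3 to 60 N. Pads are 16 mm wide; open, the fingers measure 119 mm over their backs; the gripper's body (75 mm by 177 mm) begins 78 mm behind the grasp point.
Start: joints at [1.089, 0.3, 1.521, -0, 1.321, -0.067], TCP at [0.222, 0.503, 0.405] pointing down, gripper open.
Joint ranges: [-3.03, 3.03], [-0.79, 2.21], [0.23, 2.52], [-1.04, 4.18], [0, 3.07], [-2.55, 2.55]. Speed limits (rad/s): [2.22, 2.22, 2.57, 3.14, 3.14, 3.14].

INTERFACE

Orientations are given as [roll, pitch, yaw] about the fixed x, y, z axes, in that order (R = Rz(yaw) Ry(pitch) Rx(roll)).
In Python, from station import ctrl gives the robot as it stands. The module is installed in compiled form; this text tells all that it offers.
- The arm moves only by the tool servo_tool, never from a script. Its argument "motion" is a list of rows, each a list of 5 numbers: the closure, from 0 (fully open) to 1 (shut), then the shift along the world's x, y, z in cm, then the turn about the world's z in degrees. A call has 1 to 20 rows; each row is the pose to reach, as a shift and turn from the pose commanded when the call began; what a row does not reach only later rows make up. A row lasts 1/8 s, in which the tool goes at most 62.5 mm and 10.7 degrees, less where a joint would pass 70% of its speed; a pose out of reach is approached as far as the arm can. A call with a gripper value outside its range is refused whole. The fingers move at their own pace and stop on an object; "squeeze" is the grip in N (left out, the last holds). Time passes only in rows, so rows that repeat a pose let the fingers close. It gives the time, the measured TCP pose, the force, the opening and the grip force at its end, in the units of the state.
- ctrl.get_obs(): the state, without advancing time (a new reading comes with each control period).
- ctrl.camera(name): name is "scene" or "top" or "wrist"; returns a dict with "image" (480x640x3 uint8, red, green, blue), "fx", "fy", "cx", "cy" (pixels), "dist" ([k1, k2, p1, p2, k3] as OpenCV has them; the pictures are not rectified), "camera_from_world" (4x4, takes a point from world to camera coordinates); the wrist camera has in their place "hand_eye" (4x4, takes a point from camera to tool coordinates, whose origin is the TCP and whose axes are the flange's). Camera axes: x right, y up, looking along -z (the intrinsics and any distortion apply to the point x, -y, -z); pixel columns grow to the right and rows downward; lengths in m; the calibration is good to about 2 mm. A picture is of the moment at which its call begins: read the wrist's pose just before it. There is no depth.
- ctrl.hand_in(): hands the job in; it is judged then, once.
The state is a dict: "time_s": time; "qpos": joint angles; "joint_vel": joint speeds; "tau": joint torques, N m; "ee_pos": TCP position; "eef_rot": TCP orientation; "force": force on the tool from outside, world axes, zero at the start; "moment": the same for the moment, N m; "grip_width": finger opening in m; "grip_force": force on a finger pad.
Only numpy, scipy, OpenCV 4.12 (cv2) and the standard library are available. Lean on these libraries where they do the work, as an engineer would, in place of code of your own. Each camera call takes 0.05 s, during which the arm holds its last target. There are 200 camera calls.

TASK

The washed mandoline slicer has to be made safe before it is put away, using only pushes of the fingertips. First push its thickness lever all the way over to the closed stop, so that the plate comes up flush with the blade; then push the hand guard along the rails until it clicks into the parking notch over the blade, and leave it there without forcing it on past the notch. Do not lift the slicer or shove it along the worktop, and leave the things round it where they stand.

Things in the scene. Friction and masses are not known exactly. Their poses are not given: they have to be found in the camera images.
- slicer: Mandoline slicer, loose on rubber feet, 2.5 kg, slips at some 20 N of push. Origin on the worktop under its middle; x across, y along the rails, z up. Guard and lever are pushed towards +y, away from the black loop handle. Frame x -65 to 65 mm, y -195 to 195 (loop to -238), nothing of it above z 45 but the two notch ridges (50) and the lever. Ribbed steel plate, blade across it at y 26 to 46.
- notch (a point): Parking notch: the gap between two small dark steel ridges 13 mm apart (at y 29 and 42.4 mm) across the top of the aluminium rail on the slicer's -x side, beside the blade. The guard covers it once parked.
- guard_face (a point): Centre of the guard's upright flat rear face (on its -y side, towards the loop handle), at z 63 mm: push here. The black guard is a block 126 mm across the rails and 90 mm along them, its walls from z 50 to 76 mm, with an orange palm knob 82 mm across on top up to z 106 mm. Captive on the rails.
- guard (a joint): Guard's travel along the rails (m), growing towards +y; its centre is at slicer y = value - 0.115. Slides with about 1 N. From 0.138 a sprung ball climbs the first ridge (6 to 10 N), then drops into the notch: the push falls off and the ball centres it at 0.150. The second ridge is steeper (13 to 19 N); behind it the rails run on to 0.215.
- lever_knob (a point): Middle of the thickness lever's orange grip, a cylinder 19 mm thick and 30 mm long lying along the slicer's x. The lever stands up outside the rail on the +x side: pivot at x 72, y -30, z 28 mm, grip 55 mm from the pivot, centred at x 89 mm, at a height of 76 to 83 mm.
- lever (a joint): Thickness lever (rad): 0 leans fully towards -y (thick slices), 1.0 is the closed stop, leaning towards +y; the grip moves 53 mm between them. Needs 2 to 3 N at the grip, stays where it is left. It raises the ribbed steel plate by 6 mm, flush with the blade at 1.0.
- soap: green and white bottle of dish soap, 219 mm tall; origin at the centre of its underside. Loose, not part of the job, to be left alone.
- brush: green dish brush lying flat, 269 mm long, 36 mm wide, 62 mm tall; origin at the centre of its underside. Loose, not part of the job, to be left alone.
- mug: green and white mug, 78 mm across, 101 mm tall; origin at the centre of its underside. Loose, not part of the job, to be left alone.
- glass: clear drinking glass, 70 mm across, 91 mm tall; origin at the centre of its underside. Loose, not part of the job, to be left alone.
- salt: salt shaker with a grey cap, 44 mm across, 90 mm tall; origin at the centre of its underside. Loose, not part of the job, to be left alone.
- tea_box: small red tea packet standing upright, 18 x 52 x 66 mm; origin at the centre of its underside. Loose, not part of the job, to be left alone.
- sweetener: small white sweetener box, 30 x 42 x 40 mm; origin at the centre of its underside. Loose, not part of the job, to be left alone.

How it is judged:
By the outcome, as a careful person would: the job done as asked, in the order asked, and still so for the second after the job is handed in, with the robot touching nothing.
It also fails if it takes over 58 s, if anything falls off the work surface, if the arm or the gripper's body presses on something with over 40 N, if the wrist force passes 120 N, or if a joint passes its speed limit or range.

## Working session

There is one attempt and no reset: what is moved stays moved. The work goes in short steps, Python scripts to look and compute and a tool call to move; the robot and the scene stay as the last step left them, time stands still between calls to the robot, and variables do not carry over. Pictures are saved under pics/ and viewed, at most 10 in all, crops included, and the job is handed in when it is done.

Besides the shell and the picture viewer there is one more tool, called as name(argument=value, ...) on one line, values as JSON. servo_tool: Moves the arm, as the interface text tells. Its arguments: {"type":"object","properties":{"motion":{"type":"array","items":{"type":"array","items":{"type":"number"}}},"squeeze":{"type":"number"}},"required":["motion"]}

```bash
mkdir -p pics; cat > h.py <<'E'
from station import ctrl
import numpy as np, cv2
def snap(n,f):
    o=ctrl.get_obs(); c=ctrl.camera(n); cv2.imwrite('pics/'+f,c['image'][:,:,::-1]); return o,c
def ray(c,px,z,T=None):
    T=c['camera_from_world'] if T is None else T
    T=np.array(T)
    K=np.array([[c['fx'],0,c['cx']],[0,c['fy'],c['cy']],[0,0,1]])
    u=cv2.undistortPoints(np.array([[px]],float),K,np.array(c['dist'],float))[0,0]
    R=T[:3,:3]; o=-R.T@T[:3,3]; d=R.T@np.array([u[0],-u[1],-1]); return o+d*(z-o[2])/d[2]
E
python3 - <<'E'
from h import *
import pickle
for n in('scene','top'):
    o,c=snap(n,n+'0.png'); pickle.dump(c,open(n+'0.pkl','wb'))
print(o)
E
```

```text
{'time_s': 0.05, 'qpos': array([ 1.08937123e+00,  3.00490897e-01,  1.52158272e+00, -3.92521980e-05,
        1.32069375e+00, -6.65902341e-02]), 'joint_vel': array([ 3.13680916e-04, -1.77590294e-03, -5.12550421e-04, -3.12945730e-04,
       -1.51059941e-03, -1.55827191e-05]), 'tau': array([ 8.24249946e-04, -5.33211780e+01, -3.53708196e+01,  7.11017917e-02,
        2.35575886e-02, -9.47378453e-05]), 'ee_pos': array([0.22165805, 0.50332454, 0.40407464]), 'eef_rot': array([-3.14041801e+00, -4.02316635e-05,  2.72676751e+00]), 'force': array([-0.3633699 ,  0.25876009, -0.21057961]), 'moment': array([-0.03377595,  0.03816152, -0.02846939]), 'grip_force': 0.0, 'grip_width': 0.09382391143333614}
```

View pics/top0.png

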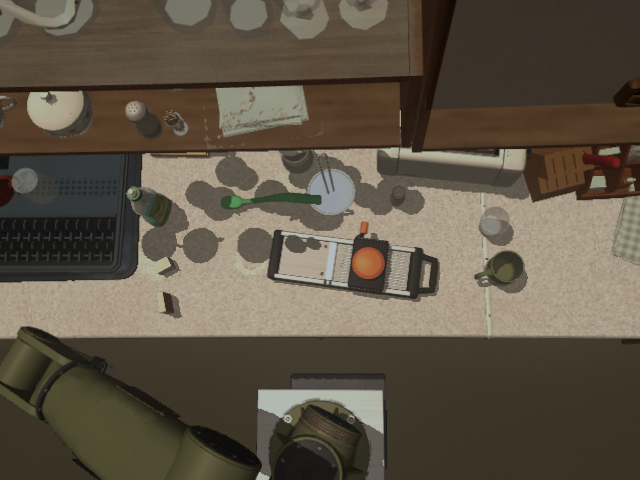

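View pics/scene0.png

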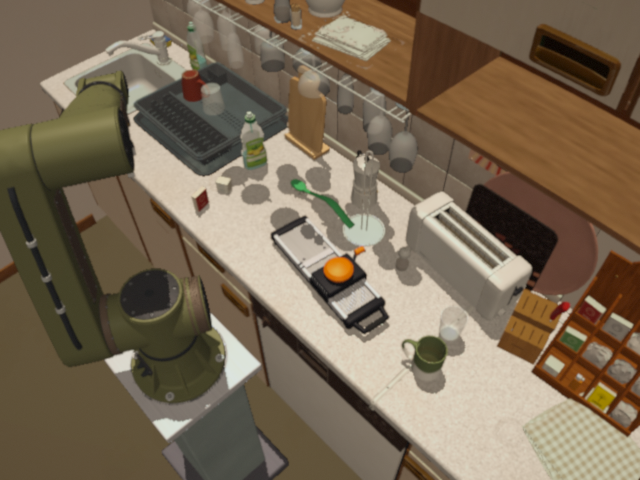

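The top view shows the slicer with +y to image left (world +y). The loop is near (428,274), the guard knob at (368,263) and the lever grip at (364,228). The salt is at (398,195), with the brush and a bowl beyond the lever.

```bash
python3 - <<'E'
from h import *
i=cv2.imread('pics/top0.png')[180:310,220:445]
cv2.imwrite('pics/crop0.png',cv2.resize(i,None,fx=3.5,fy=3.5,interpolation=cv2.INTER_CUBIC))
import pickle
c=pickle.load(open('top0.pkl','rb'));T=np.array(c['camera_from_world']);print(-T[:3,:3].T@T[:3,3],c['fx'])
E
```

```text
[ 0.22792722 -0.14021116  1.60971767] 618.9335157617157
```

View pics/crop0.png

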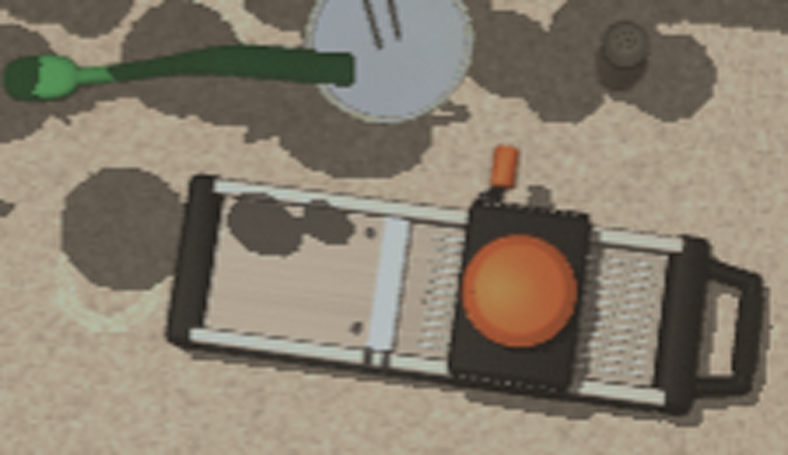

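The crop shows the following, in crop pixels:
- Frame corners: (192,176), (168,342), (706,240), (688,412)
- Notch ridges: about (367,358) and (385,360)
- Grip: centre (504,167)
- Guard rear edge: (592,212) to (575,392)
- Knob: (520,291)

```bash
python3 - <<'E'
from h import *
import pickle
c=pickle.load(open('top0.pkl','rb'))
P=lambda x,y,z: ray(c,((x+.5)/3.5-.5+220,(y+.5)/3.5-.5+180),z)
A=np.array([P(192,176,.045),P(168,342,.045),P(706,240,.045),P(688,412,.045)])
L=np.array([[.065,.195],[-.065,.195],[.065,-.195],[-.065,-.195]])
m=A[:,:2].mean(0);H=(A[:,:2]-m).T@L;th=np.arctan2(H[1,0]-H[0,1],H[0,0]+H[1,1])
R=np.array([[np.cos(th),-np.sin(th)],[np.sin(th),np.cos(th)]])
print('slicer',m,np.degrees(th));print((A[:,:2]-m)@R)
print('sizes',np.linalg.norm(A[0]-A[2]),np.linalg.norm(A[0]-A[1]))
for n,q in dict(ridge1=(385,360,.05),ridge2=(367,358,.05),grip=(504,167,.080),gripin=(502,187,.08),gripout=(507,146,.08),rearL=(592,212,.076),rearR=(575,392,.076),frontL=(470,206,.076),frontR=(450,377,.076),knob=(520,291,.1),salt=(626,42,.09),plate=(388,40,.02),plateedge=(388,120,.01),brushend=(350,68,.03)).items():
    w=P(*q);print(n,w.round(4),'local',((w[:2]-m)@R).round(4))
E
```

```text
slicer [ 0.46425732 -0.06529054] -7.967668242686691
[[ 0.06282059  0.19124738]
 [-0.06233657  0.18960966]
 [ 0.06260269 -0.18979534]
 [-0.0630867  -0.19106169]]
sizes 0.3810427829034751 0.12516787310056116
ridge1 [ 0.4136 -0.0289  0.05  ] local [-0.0552  0.029 ]
ridge2 [ 0.4152 -0.0158  0.05  ] local [-0.0555  0.0422]
grip [ 0.549 -0.117  0.08 ] local [ 0.091  -0.0394]
gripin [ 0.5343 -0.1154  0.08  ] local [ 0.0763 -0.0399]
gripout [ 0.5644 -0.1193  0.08  ] local [ 0.1066 -0.0396]
rearL [ 0.5159 -0.1794  0.076 ] local [ 0.067  -0.1059]
rearR [ 0.3868 -0.1652  0.076 ] local [-0.0628 -0.1097]
frontL [ 0.5215 -0.0922  0.076 ] local [ 0.0604 -0.0187]
frontR [ 0.398  -0.0771  0.076 ] local [-0.0639 -0.0208]
knob [ 0.4556 -0.1276  0.1   ] local [ 0.0001 -0.0629]
salt [ 0.6372 -0.2054  0.09  ] local [ 0.1907 -0.1148]
plate [ 0.6614 -0.0291  0.02  ] local [0.1902 0.0632]
plateedge [ 0.6014 -0.0284  0.01  ] local [0.1307 0.0556]
brushend [ 0.6374 -0.0011  0.03  ] local [0.1626 0.0876]
```

servo_tool(motion=[[1,2,-4,0,1],[1,4,-8,0,2],[1,6,-12,0,3],[1,8,-16.5,0,4],[1,10.5,-21,0,5],[1,12.5,-25.5,0,6],[1,14.7,-30,0,7],[1,17,-34.5,0,8],[1,19,-39,0,9],[1,21.3,-43.5,0,10],[1,23.5,-48,0,11],[1,25.5,-52.5,0,12],[1,27.8,-57,0,13],[1,30,-61,0,14],[1,31.5,-64,0,15],[1,32.6,-66.6,0,15.7],[1,32.6,-66.6,0,15.7],[1,32.6,-66.6,0,15.7]], squeeze=10)

```text
time_s: 2.35
ee_pos: [0.5474, -0.1621, 0.4044]
eef_rot: [3.141, -0.001, 3.001]
force: [0.1, 0.1, -0.8]
grip_width: 0.0009
grip_force: 0.0
```

servo_tool(motion=[[1,0,0,-2,0],[1,0,0,-4,0],[1,0,0,-6,0],[1,0,0,-8,0],[1,0,0,-9.5,0],[1,0,0,-11,0],[1,0,0,-12,0],[1,0,0,-13,0],[1,0,0,-14,0],[1,0,0,-15,0],[1,0,0,-15,0],[1,0,0,-15,0]])

```text
time_s: 3.85
ee_pos: [0.5477, -0.1627, 0.2549]
eef_rot: [-3.142, 0.0, 3.001]
force: [0.7, 0.5, 1.0]
grip_width: 0.0003
grip_force: 0.0
```

```bash
python3 - <<'E'
from h import *
o,c=snap('wrist','w1.png')
s,c2=snap('scene','s1.png')
a=cv2.resize(cv2.imread('pics/s1.png')[190:340,240:440],(600,450),interpolation=2)
b=cv2.resize(cv2.imread('pics/w1.png'),(200,150))
cv2.imwrite('pics/m1.png',np.hstack([a,np.vstack([b,np.zeros((300,200,3),np.uint8)])]))
print(o['ee_pos'],o['force'])
E
```

```text
[ 0.54774544 -0.16269115  0.25492782] [0.6547495  0.53941534 0.97957407]
```

View pics/m1.png

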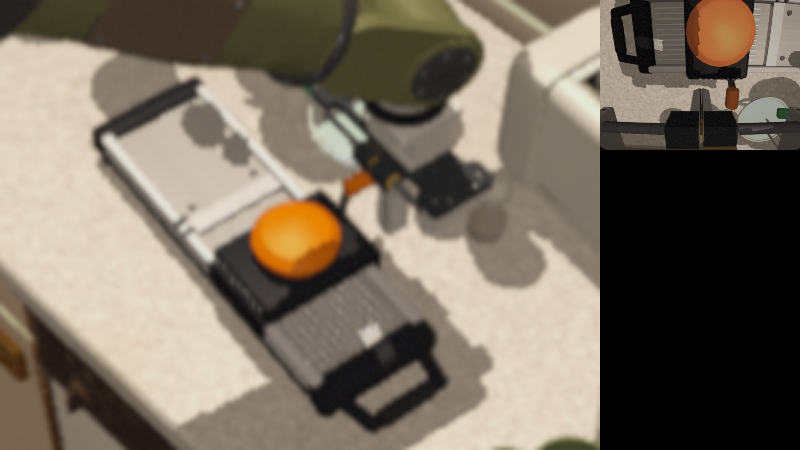

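The fingers stand just behind the orange grip, clear of the guard. Next is the push along the slicer's +y.

servo_tool(motion=[[1,0.1,0.7,0,0],[1,0.2,1.5,0,0],[1,0.3,2.0,0,0],[1,0.35,2.5,0,0],[1,0.42,3.0,0,0],[1,0.5,3.5,0,0],[1,0.55,4.0,0,0],[1,0.62,4.5,0,0],[1,0.7,5.0,0,0],[1,0.75,5.4,0,0],[1,0.75,5.4,0,0]])

```text
time_s: 5.32
ee_pos: [0.5551, -0.1082, 0.2545]
eef_rot: [3.141, -0.001, 3.001]
force: [-0.2, -0.4, 0.0]
grip_width: 0.0003
grip_force: 0.0
```

servo_tool(motion=[[1,0.03,0.2,0,0],[1,0.05,0.3,0,0],[1,0.05,0.3,0,0]])

```text
time_s: 5.7
ee_pos: [0.5556, -0.1057, 0.2546]
eef_rot: [3.142, -0.0, 3.001]
force: [-1.8, -2.6, -1.3]
grip_width: 0.0006
grip_force: 1.2
```

servo_tool(motion=[[1,0.02,0.15,0,0],[1,0.02,0.15,0,0]])

```text
time_s: 5.95
ee_pos: [0.5558, -0.1042, 0.2546]
eef_rot: [-3.141, -0.0, 3.001]
force: [-1.2, -2.7, -2.5]
grip_width: 0.0007
grip_force: 1.8
```

servo_tool(motion=[[1,0.02,0.15,0,0],[1,0.02,0.15,0,0]])

```text
time_s: 6.2
ee_pos: [0.5559, -0.1034, 0.2546]
eef_rot: [-3.14, -0.0, 3.001]
force: [-1.8, -11.1, -2.8]
grip_width: 0.0005
grip_force: 5.8
```

servo_tool(motion=[[1,-0.1,-0.8,0,0],[1,-0.3,-2.0,0,0],[1,-0.42,-3,0,0],[1,-0.42,-3,2,0],[1,-0.42,-3,5,0],[1,-0.42,-3,9,0],[1,-2,-4.5,10,0],[1,-5,-6.5,10,0],[1,-8,-8.5,10,0],[1,-11.1,-10.1,10,0],[1,-11.1,-10.1,10,0],[1,-11.1,-10.1,10,0]])

```text
time_s: 7.7
ee_pos: [0.445, -0.2039, 0.3544]
eef_rot: [3.141, -0.0, 3.0]
force: [-0.3, 0.5, -0.5]
grip_width: 0.0004
grip_force: 0.0
```

```bash
python3 - <<'E'
from h import *
import pickle
o,c=snap('wrist','w2.png'); pickle.dump((o,c),open('w2.pkl','wb'));print(o['ee_pos'],o['eef_rot'])
t,c2=snap('top','t2.png')
a=cv2.resize(cv2.imread('pics/t2.png')[180:310,220:445],None,fx=3.5,fy=3.5,interpolation=2)
cv2.imwrite('pics/t2c.png',a)
E
```

```text
[ 0.44499498 -0.20392399  0.35436598] [ 3.14137808e+00 -1.55465334e-04  3.00013720e+00]
```

View pics/w2.png

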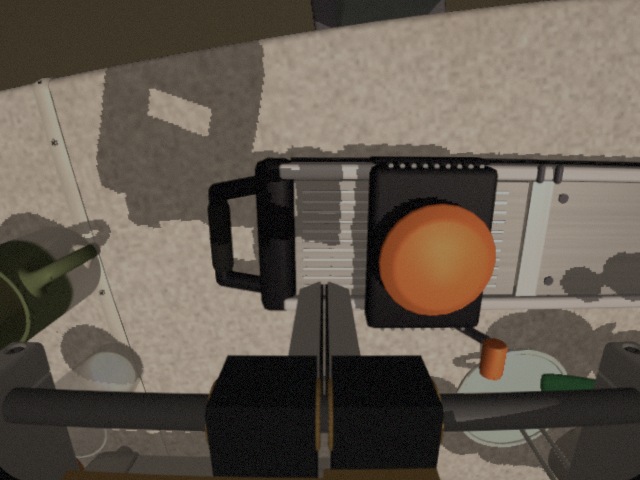

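View pics/t2c.png

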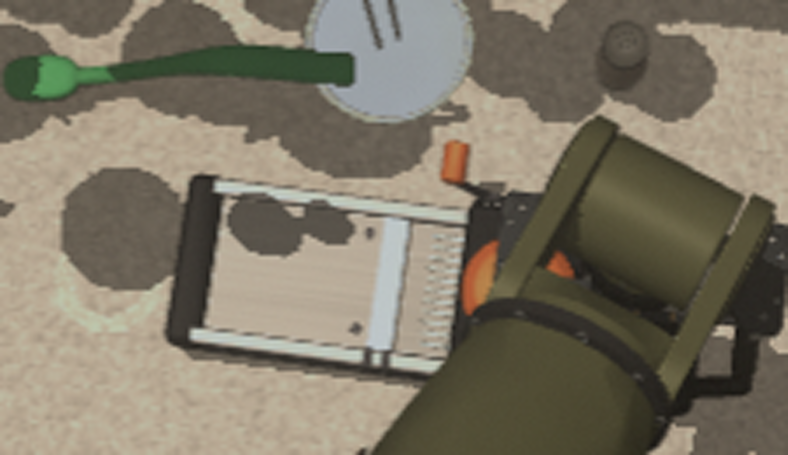

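The wrist and top pictures show the slicer has not moved. The grip is now at crop (455,162), about 36 mm further on at local y of roughly −4 mm, which is the closed stop. The fingers are behind the guard's rear face, so I'm descending.

servo_tool(motion=[[1,0,0,-2,0],[1,0,0,-4,0],[1,0,0,-6,0],[1,0,0,-7.5,0],[1,0,0,-9,0],[1,0,0,-9.8,0],[1,0,0,-9.8,0],[1,0,0,-9.8,0]])

```text
time_s: 8.8
ee_pos: [0.4452, -0.2037, 0.2571]
eef_rot: [-3.141, 0.001, 3.001]
force: [0.3, -0.1, -0.3]
grip_width: 0.0006
grip_force: 0.0
```

servo_tool(motion=[[1,0.1,0.8,0,0],[1,0.21,1.5,0,0],[1,0.28,2.0,0,0],[1,0.35,2.5,0,0],[1,0.46,3.3,0,0],[1,0.57,4.1,0,0],[1,0.7,5.0,0,0],[1,0.83,5.9,0,0],[1,0.95,6.8,0,0],[1,1.08,7.7,0,0],[1,1.18,8.4,0,0],[1,1.26,9.0,0,0],[1,1.32,9.4,0,0],[1,1.36,9.7,0,0],[1,1.39,9.9,0,0],[1,1.39,9.9,0,0]])

```text
time_s: 10.8
ee_pos: [0.4589, -0.1046, 0.2566]
eef_rot: [3.141, -0.0, 3.001]
force: [0.7, 0.2, -0.2]
grip_width: 0.0004
grip_force: 0.0
```

servo_tool(motion=[[1,0.04,0.3,0,0],[1,0.04,0.3,0,0]])

```text
time_s: 11.05
ee_pos: [0.4593, -0.1015, 0.2566]
eef_rot: [3.141, -0.0, 3.001]
force: [-0.2, -0.2, 0.1]
grip_width: 0.0005
grip_force: 0.0
```

servo_tool(motion=[[1,0.03,0.2,0,0],[1,0.03,0.2,0,0]])

```text
time_s: 11.3
ee_pos: [0.4597, -0.0995, 0.2566]
eef_rot: [3.141, -0.0, 3.001]
force: [-0.2, -0.2, -0.7]
grip_width: 0.0001
grip_force: 0.0
```

servo_tool(motion=[[1,0.03,0.2,0,0],[1,0.03,0.2,0,0]])

```text
time_s: 11.55
ee_pos: [0.4599, -0.0978, 0.2567]
eef_rot: [-3.141, 0.0, 3.001]
force: [0.1, -3.9, 0.3]
grip_width: 0.0002
grip_force: 2.3
```

servo_tool(motion=[[1,0.02,0.15,0,0],[1,0.02,0.15,0,0]])

```text
time_s: 11.8
ee_pos: [0.4601, -0.0963, 0.2567]
eef_rot: [-3.141, 0.0, 3.001]
force: [-0.6, -4.1, 0.3]
grip_width: 0.0005
grip_force: 1.9
```

servo_tool(motion=[[1,0.02,0.15,0,0],[1,0.02,0.15,0,0]])

```text
time_s: 12.05
ee_pos: [0.4604, -0.0946, 0.2566]
eef_rot: [3.142, 0.0, 3.001]
force: [0.7, -2.0, 0.7]
grip_width: 0.0005
grip_force: 1.0
```

servo_tool(motion=[[1,0.02,0.1,0,0],[1,0.02,0.1,0,0]])

```text
time_s: 12.3
ee_pos: [0.4606, -0.0934, 0.2566]
eef_rot: [3.141, 0.0, 3.001]
force: [-0.5, 0.1, -0.2]
grip_width: 0.0004
grip_force: 0.0
```

The push has dropped to zero, so the ball seems to be in the notch. I'm backing off and checking.

servo_tool(motion=[[1,-0.1,-0.7,0,0],[1,-0.28,-2,0,0],[1,-0.56,-4,0,0],[1,-0.56,-4,3,0],[1,-0.56,-4,8,0],[1,-2,-8,12,0],[1,-2,-13,12,0],[1,-2,-18,12,0],[1,-2,-23,12,0],[1,-2,-26,12,0],[1,-2,-26,12,0]])

```text
time_s: 13.68
ee_pos: [0.4397, -0.3557, 0.3761]
eef_rot: [3.141, -0.0, 2.998]
force: [0.0, 0.9, -0.4]
grip_width: 0.0004
grip_force: 0.0
```

```bash
python3 - <<'E'
from h import *
import pickle
t,c2=snap('top','t3.png');pickle.dump(c2,open('t3.pkl','wb'))
a=cv2.resize(cv2.imread('pics/t3.png')[180:310,220:445],None,fx=3.5,fy=3.5,interpolation=2)
cv2.imwrite('pics/t3c.png',a)
E
```

```text
(no output)
```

View pics/t3c.png

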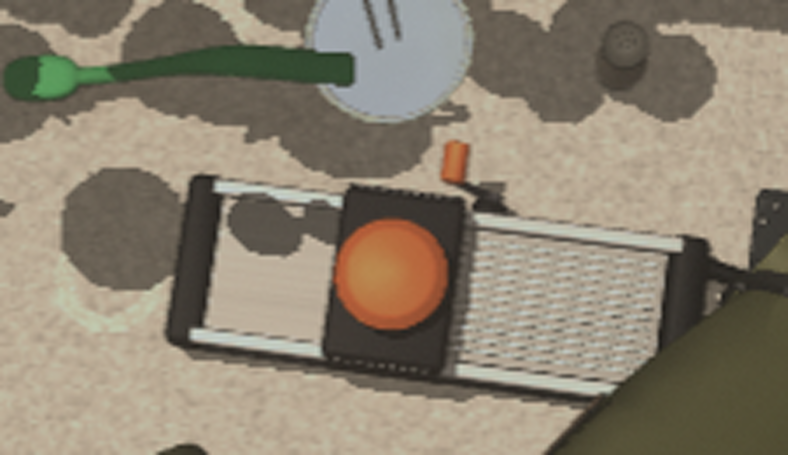

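The guard now covers the blade, with its knob at crop (391,274), front edge (348,186)–(325,358) and rear edge (466,198)–(443,374). The frame corners have not moved.

```bash
python3 - <<'E'
from h import *
import pickle
c=pickle.load(open('top0.pkl','rb'))
th=np.radians(-7.97);m=np.array([.46426,-.06529]);R=np.array([[np.cos(th),-np.sin(th)],[np.sin(th),np.cos(th)]])
P=lambda x,y,z: (ray(c,((x+.5)/3.5-.5+220,(y+.5)/3.5-.5+180),z)[:2]-m)@R
print('grip',P(455,162,.076))
for a,b,z,n in(((520,291),(391,274),.1,'knob'),((592,212),(466,198),.076,'rl'),((575,392),(443,374),.076,'rr'),((470,206),(348,186),.076,'fl'),((450,377),(325,358),.076,'fr')):
    print(n,P(*b,z),P(*b,z)-P(*a,z))
# objective shift: template matching of knob+guard between pictures, and of the frame
i0=cv2.imread('pics/top0.png');i1=cv2.imread('pics/t3.png')
def orange(i):
    h=cv2.cvtColor(i,cv2.COLOR_BGR2HSV);k=cv2.inRange(h,(3,150,90),(20,255,255));n,l,s,ce=cv2.connectedComponentsWithStats(k[180:310,220:445]);j=np.argsort(-s[1:,4])[:2]+1;return [(s[q,4],ce[q]+[220,180]) for q in j]
for i in(i0,i1):
    for a,p in orange(i): print(a,p,(ray(c,p,.095 if a>200 else .08)[:2]-m)@R)
print(cv2.absdiff(i0,i1)[225:300,268:290].max())
E
```

```text
grip [ 0.09115921 -0.00367575]
knob [0.00045025 0.02886052] [0.0003697  0.09173596]
rl [ 0.06585417 -0.01506569] [-0.00110997  0.09079738]
rr [-0.06248814 -0.01563859] [0.00033472 0.09403339]
fl [0.06397818 0.07092328] [0.00358371 0.08961956]
fr [-0.0622054   0.06953125] [0.00174595 0.09038407]
765 [368.37254902 262.7503268 ] [ 0.00095907 -0.06310409]
66 [363.6969697  226.92424242] [ 0.09215702 -0.03941106]
757 [331.60237781 257.95112285] [0.00121425 0.02869727]
64 [349.40625  225.859375] [ 0.09044151 -0.00332862]
37
```

Guard value is about 0.144, so the ball is sitting on the crest of the first ridge and not yet in the notch. I'm going back to push it a little further.

servo_tool(motion=[[1,0,5,0,0],[1,0,10,0,0],[1,0,15,0,0],[1,1,19,-2,0],[1,1.44,21.5,-5,0],[1,1.44,21.5,-8,0],[1,1.44,21.5,-11,0],[1,1.44,21.5,-12,0],[1,1.44,21.5,-12,0],[1,1.6,22.6,-12,0],[1,1.75,23.7,-12,0],[1,1.85,24.6,-12,0],[1,1.93,25.2,-12,0],[1,1.97,25.6,-12,0],[1,2,25.8,-12,0],[1,2,25.8,-12,0]])

```text
time_s: 15.72
ee_pos: [0.4606, -0.0957, 0.2566]
eef_rot: [-3.142, -0.0, 3.001]
force: [-0.3, -0.5, -0.9]
grip_width: 0.0005
grip_force: 0.0
```

servo_tool(motion=[[1,0.02,0.15,0,0],[1,0.04,0.25,0,0],[1,0.04,0.25,0,0]])

```text
time_s: 16.1
ee_pos: [0.461, -0.0931, 0.2566]
eef_rot: [-3.142, -0.0, 3.001]
force: [-0.0, -0.7, 0.3]
grip_width: 0.0007
grip_force: 0.0
```

servo_tool(motion=[[1,0.02,0.1,0,0],[1,0.02,0.1,0,0]])

```text
time_s: 16.35
ee_pos: [0.4612, -0.0921, 0.2567]
eef_rot: [3.142, 0.0, 3.001]
force: [0.3, 0.3, 0.5]
grip_width: 0.0008
grip_force: 0.0
```

servo_tool(motion=[[1,0.02,0.1,0,0],[1,0.02,0.1,0,0]])

```text
time_s: 16.6
ee_pos: [0.4614, -0.0911, 0.2567]
eef_rot: [3.142, 0.0, 3.001]
force: [0.9, -0.0, 0.2]
grip_width: 0.0004
grip_force: 0.0
```

servo_tool(motion=[[1,0.01,0.1,0,0],[1,0.01,0.1,0,0]])

```text
time_s: 16.85
ee_pos: [0.4614, -0.0901, 0.2566]
eef_rot: [-3.142, -0.0, 3.001]
force: [-0.0, 0.3, 0.3]
grip_width: 0.0005
grip_force: 0.0
```

servo_tool(motion=[[1,-0.1,-0.7,0,0],[1,-0.28,-2,0,0],[1,-0.56,-4,0,0],[1,-0.56,-4,3,0],[1,-0.56,-4,8,0],[1,-2,-8,12,0],[1,-2,-13,12,0],[1,-2,-18,12,0],[1,-2,-23,12,0],[1,-2,-26,12,0],[1,-2,-26,12,0]])

```text
time_s: 18.23
ee_pos: [0.4406, -0.3522, 0.3761]
eef_rot: [3.141, -0.001, 2.998]
force: [-0.5, 0.3, -0.2]
grip_width: 0.0005
grip_force: 0.0
```

```bash
cat >m.py <<'E'
from h import *
import sys
_,c=snap('top',sys.argv[1])
th=np.radians(-7.97);m=np.array([.46426,-.06529]);R=np.array([[np.cos(th),-np.sin(th)],[np.sin(th),np.cos(th)]])
i=cv2.imread('pics/'+sys.argv[1])
h=cv2.cvtColor(i,cv2.COLOR_BGR2HSV);k=cv2.inRange(h,(3,150,90),(20,255,255));n,l,s,ce=cv2.connectedComponentsWithStats(k[180:310,220:445])
for q in np.argsort(-s[1:,4])[:2]+1:
    p=ce[q]+[220,180];print(s[q,4],p,(ray(c,p,.095 if s[q,4]>200 else .08)[:2]-m)@R)
cv2.imwrite('pics/c_'+sys.argv[1],cv2.resize(i[180:310,220:445],None,fx=3.5,fy=3.5,interpolation=2))
E
python3 m.py t4.png
```

```text
769 [329.21976593 257.60988296] [0.00130686 0.03469852]
64 [349.40625  225.859375] [ 0.09044151 -0.00332862]
```

View pics/c_t4.png

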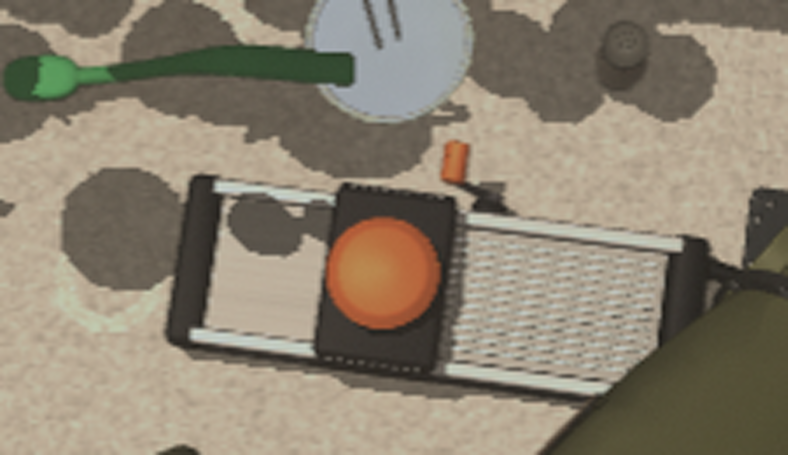

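The knob is now at crop (383,272), so the guard value is 0.150. It went about 2 mm further than the finger pushed it, so it has clicked into the notch. The lever is still closed and nothing else has moved.

```bash
python3 -c "
from station import ctrl
print(ctrl.hand_in())"
```

```text
the job is handed in; nothing more can be done
None
```

The thickness lever is at its closed stop and the guard has clicked into the parking notch (about 0.150 m); the slicer and the things round it did not move in the top view, and the job is handed in.

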